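# Snap the carry clip onto the bottle neck and slide it up to the collar

### The job

Take the white carry clip and push it straight down over the middle of the bare neck of the steel bottle, which lies on a springy stand, until both arms snap past and the clip is fully home, easing off once it clicks so that the bottle is never driven down to the bottom of its springs. Then gently slide the snapped-on clip along the neck towards the cap until it rests against the collar, and let go with its tab upright. Leave the lunchbox, bowl and fork where they are.

Things in the scene. Friction and masses are not known exactly. Their poses are not given: they have to be found in the camera images.
- clip: White plastic carry clip, loose, standing on the feet of its two sprung arms: 96 mm tall, 46 mm across the arms (x), 28 mm long (y, along the bore), z up. Origin: centre of its underside. The roof's underside, which lands on the neck, is 34 mm up; above it stands a solid grip tab 14 mm thick (x), 28 mm long (y), from 41 to 96 mm up. The same after a half turn about z.
- clip_grip (a point): Middle of the grip tab, 78 mm above the clip's origin, 60 mm above clip_seat; the fingers close along the clip's x on 14 mm. Axes as the clip's.
- clip_seat (a point): Centre of the clip's bore, 18 mm above the clip's origin; on the neck's axis when home. The arms' inner beads, 8 mm below it, stand 25 mm apart and must spread to 32 mm to pass the neck, first touching it some 19 mm above home. This takes a downward push of some 10 to 14 N, which rises to a peak, then drops sharply: the click. Axes as the clip's.
- bottle: Steel bottle lying level, axis about 93 mm above the counter; y along it to the cap, x across, z up. Origin: on the axis, middle of the bare neck. Neck: plain round bar 32 mm thick, y -35 to +35 mm. Shoulder y -35 to -65, body 68 mm thick, y -65 to -225. Collar 46 mm thick, y +35 to +43, then the black flip-lever cap, 40 mm thick, to y +71; lever reaches 25 mm above the axis.
- neck_mid (a point): The bottle's origin again: the middle of the bare neck. The bottle moves only straight up and down: on soft springs it sinks 20 to 28 mm under the push the clip needs, so the clip must be pushed down well below its at-rest home height; it springs back as the push ends. The springs bottom out about 37 mm below the resting height. Axes as the bottle's.
- collar_face (a point): Centre, on the bottle's axis, of the collar face that looks along the neck to the shoulder: y = +35 mm in the bottle's frame. A clip resting against the collar has its clip_seat 14 mm from here. Sliding the clip along the neck takes about 2 to 5 N, then meets the rigid collar. Axes as the bottle's.
- cradle: Bamboo drying stand with two sprung saddles under the bottle, fixed to the counter; base board 100 mm wide (x), 260 mm long (y), 12 mm thick; four guide posts 93 mm high beside the bottle's body at y = -105 and -190 mm. Origin on the counter under the middle of the bare neck; axes as the bottle's.
- lunchbox: Square plastic lunchbox with latching side flaps, 163 mm square, 67 mm high, loose. Origin: centre of its underside. Leave alone.
- bowl: White ceramic bowl, 130 mm across, 55 mm high, loose. Origin: centre of its underside. Leave alone.
- fork: Bamboo fork lying flat, 167 mm long, 24 mm wide, 6 mm thick, tines towards its +x, loose. Origin: underside, 95 mm from the handle's end. Leave alone.
There are look-alikes about, which are no part of the job. Of the things shaped like the clip, the white one is meant.

How it is judged:
On the way, in this order (a step that is already met when the one before it is completed fails the run):
1. the clip is snapped fully home on the bare neck, its end still more than 6 mm short of the collar (z of clip_seat in the frame of bottle between -0.0025 and 0.0025 m and x of clip_seat in the frame of bottle between -0.003 and 0.003 m and y of clip_seat in the frame of bottle between -0.022 and 0.015 m), for 0.2 s.
2. the clip has been slid along the neck against the collar (z of clip_seat in the frame of bottle below 0.003 m and y of clip_seat in the frame of bottle above 0.0185 m), for 0.1 s.
At the end, for the whole second after the job is handed in: The clip is snapped on the neck, bore centre within 3 mm of the neck's axis, bore along the neck within 6 degrees, tab upright within 17 degrees, its end within 2.5 mm of the collar, let go and at rest (z of clip_seat in the frame of bottle between -0.0025 and 0.0025 m and x of clip_seat in the frame of bottle between -0.003 and 0.003 m and y of clip_seat in the frame of bottle between 0.0185 and 0.024 m and angle between the y axis of clip and the y axis of bottle, either way round below 0.1 rad and angle between clip's own z axis and vertical below 0.3 rad and linear speed of each of clip, bottle below 0.02 m/s); the robot touches nothing.
It fails at once if the bottle is driven down onto the bottom of its springs (more than 34 mm below its resting height) (distance of bottle from where it was at the start of the episode above 0.034 m).
It fails at once if pressing on hard after the click: the clip is home and the bottle still held more than 20 mm below its resting height (z of clip_seat in the frame of bottle below 0.0025 m and horizontal distance between clip_seat and bottle below 0.03 m and distance of bottle from where it was at the start of the episode above 0.02 m).
It fails at once if the clip is rammed against the bottle (contact force between clip and bottle above 60 N).
It fails at once if the lunchbox, the bowl or the fork is moved by more than 15 mm (distance of any of lunchbox, bowl, fork from where it was at the start of the episode above 0.015 m).
It also fails if it takes over 61 s, if anything falls off the work surface, if the arm or the gripper's body presses on something with over 40 N, if the wrist force passes 120 N, or if a joint passes its speed limit or range.

### The arm

A 6-joint arm with a two-finger parallel gripper is mounted at the origin on the work surface. World frame = base frame: x ahead of the robot, y to its left, z up, the work surface at z = 0. Lengths are in m, angles in rad, forces in N, time in s.
With the tool pointing down it reaches from about 0.35 to 0.975 m from the base axis. Payload 4.9 kg.
Tool frame: the origin (TCP) lies midway between the tips of the shut fingers; the grasp point (between the pads) lies 19 mm behind it; z points along the fingers, y is the line along which they close (so a half turn about z gives the same grasp; the last joint's range is limited). The gripper opens to 85 mm and grips with 20 to 120 N. Pads are 22 mm wide; open, the fingers measure 114 mm over their backs; the gripper's body (76 mm by 85 mm) begins 54 mm behind the grasp point. The pads swing forward as they close: fully open they stand 13 mm farther back than shut.
Start: joints at [1.155, 0.053, 1.613, -0, 1.476, -0.119], TCP at [0.183, 0.598, 0.231] pointing down, gripper open.
Joint ranges: [-3.01, 3.01], [-1.01, 2.22], [0.06, 2.58], [-1.02, 4.17], [0.09, 2.62], [-3.14, 3.14]. Speed limits (rad/s): [2.57, 2.57, 3.14, 3.14, 3.14, 3.14].

### API

Orientations are given as a unit quaternion [x, y, z, w].
In Python, from station import monitor, read_camera, camera_info, env gives the robot as it stands.
- The arm moves only by the shell command python3 -m creep 'ROWS' [FORCE]. ROWS is text: rows parted by semicolons, each of 5 numbers parted by spaces: the gripper command: -1 is fully open, 1 is shut, values between are in proportion, then the shift along the tool's x, y, z in m, then the turn about the tool's z in degrees. A call has 1 to 5 rows; each row shifts and turns the commanded pose from where the row before left it, along the tool's axes as they then stand; what a row does not reach is not made up. A row lasts 1/12 s, in which the tool goes at most 41.7 mm and 7.16 degrees, less where a joint would pass 70% of its speed; a pose out of reach is approached as far as the arm can. A call with a gripper value outside its range is refused whole. The fingers move at their own pace and stop on an object; FORCE is the grip in N (left out, the last holds). Time passes only in rows, so rows that do not move let the fingers close. It gives the time, the measured TCP pose, the force, the opening and the grip force at its end, in the units of the state.
- monitor.observe(): the state, without advancing time (a new reading comes with each control period).
- read_camera(name): name is "scene" or "top"; returns the picture (480x640x3 uint8, red, green, blue); there is no depth.
- camera_info(name): a dict with "mtx" (3x3 intrinsics, pixels), "T" (4x4, takes a point from camera to world coordinates). Camera axes: x right, y up, looking along -z (the intrinsics and any distortion apply to the point x, -y, -z); pixel columns grow to the right and rows downward; lengths in m; the calibration is good to about 2 mm. A picture is of the moment at which its call begins. camera_info takes no time and is no camera call.
- env.job_done(): hands the job in; it is judged then, once.
The state is a dict: "time_s": time; "joints": joint angles; "joint_vel": joint speeds; "effort": joint torques, N m; "position": TCP position; "eef_rot": TCP orientation; "contact_force": force on the tool from outside, world axes, zero at the start; "ft_torque": the same for the moment, N m; "width": finger opening in m; "grip_force": force on a finger pad.
Only numpy, scipy, OpenCV 4.12 (cv2) and the standard library are available. Lean on these libraries where they do the work, as an engineer would, in place of code of your own. Each camera call takes 0.05 s, during which the arm holds its last target. There are 200 camera calls.

## Working session

There is one attempt and no reset: what is moved stays moved. The work goes in short steps, Python scripts to look and compute and a shell command to move; the robot and the scene stay as the last step left them, time stands still between calls to the robot, and variables do not carry over. Pictures are saved under pics/ and viewed, at most 10 in all, crops included, and the job is handed in when it is done.

```bash
mkdir -p pics; ls; python3 - <<'E'
from station import monitor, read_camera, camera_info, env
import cv2,numpy as np
for n in("scene","top"):
    cv2.imwrite(f"pics/{n}0.png",read_camera(n)[:,:,::-1]); c=camera_info(n); print(n,np.round(c["mtx"],1).tolist(),np.round(c["T"],3).tolist(),[k for k in c])
print(monitor.observe())
E
```

```text
pics
scene [[442.7, 0.0, 326.3], [0.0, 442.7, 235.2], [0.0, 0.0, 1.0]] [[0.503, -0.714, 0.487, 0.935], [0.864, 0.404, -0.3, -0.116], [0.018, 0.572, 0.82, 0.685], [0.0, 0.0, 0.0, 1.0]] ['mtx', 'T']
top [[622.8, 0.0, 332.2], [0.0, 622.8, 240.1], [0.0, 0.0, 1.0]] [[0.006, 0.981, -0.192, 0.382], [-1.0, 0.009, 0.018, 0.137], [0.019, 0.192, 0.981, 1.198], [0.0, 0.0, 0.0, 1.0]] ['mtx', 'T']
{'time_s': 0.1, 'joints': array([ 1.15499337e+00,  5.32875633e-02,  1.61414026e+00, -1.69086547e-05,
        1.47603343e+00, -1.18980407e-01]), 'joint_vel': array([ 2.24583641e-05, -1.96370076e-03, -3.58009727e-03,  7.62670477e-04,
       -4.26406753e-04, -2.37222201e-03]), 'effort': array([-9.16715271e-05, -3.94903672e+01, -3.71362853e+01, -1.25310066e-04,
        3.90861591e-03, -6.75227767e-06]), 'position': array([0.1825641 , 0.59714989, 0.23019782]), 'eef_rot': array([ 1.47866194e-01,  9.89006934e-01, -9.03322103e-04, -2.38741215e-04]), 'contact_force': array([-0.04104861,  0.31708   , -0.66630069]), 'ft_torque': array([0.03465738, 0.03694494, 0.00454309]), 'grip_force': 0.0, 'width': 0.08521925492383503}
```

View pics/scene0.png

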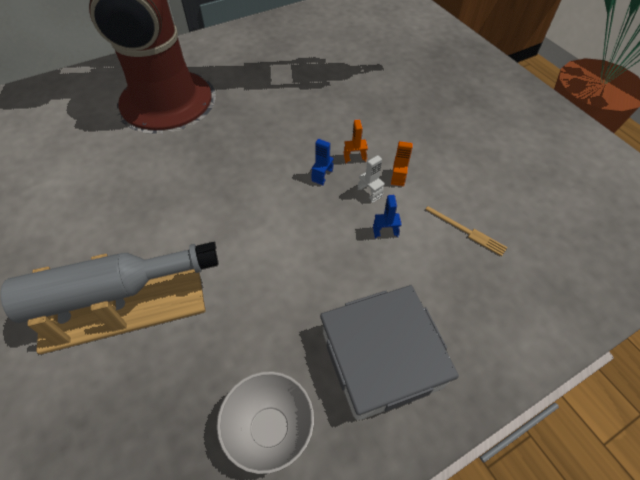

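View pics/top0.png

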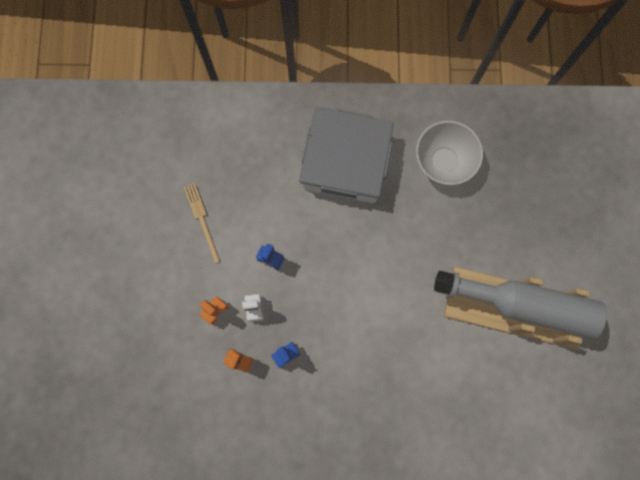

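The scene view shows the white clip at (372,178), blue ones at (321,162) and (388,218), orange ones at (356,142) and (401,164). The bottle neck runs (140,268) to (195,260). In the top view white is at (253,307), blue at (270,256) and (286,355), orange at (213,310) and (238,360). Only the white one fits the description, so I'll confirm it in an enlarged crop.

```bash
python3 - <<'E'
import cv2,numpy as np
a=cv2.imread("pics/top0.png");b=cv2.imread("pics/scene0.png")
f=lambda i,x,y,w,h:cv2.resize(i[y:y+h,x:x+w],(400,300),interpolation=cv2.INTER_CUBIC)
cv2.imwrite("pics/crop.png",np.vstack([np.hstack([f(a,210,275,80,60),f(b,332,148,80,60)]),np.hstack([f(a,420,235,120,90),f(b,125,225,100,75)])]))
E
```

```text
(no output)
```

View pics/crop.png

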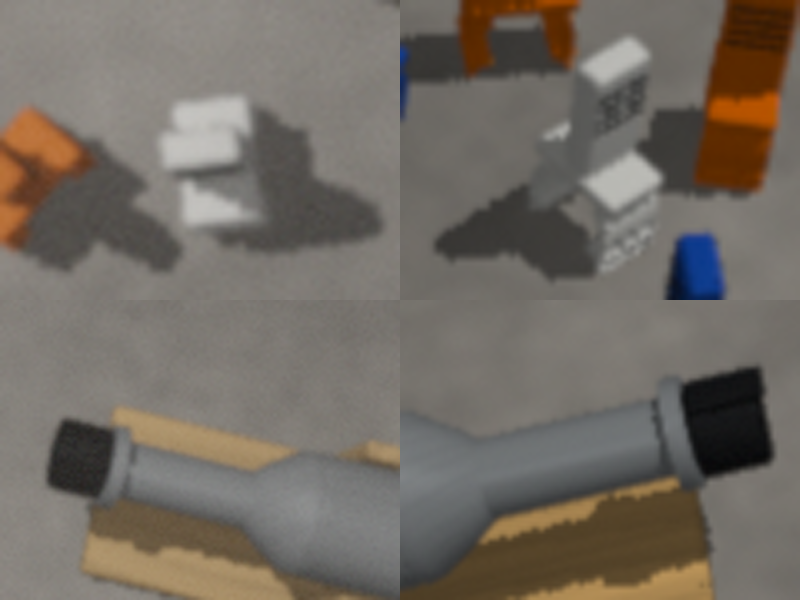

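The top-left and top-right crops confirm the white clip. Its tab top is centred near top (250,305) and scene (375,161), and the tab's long side runs roughly along the world y axis. The bottom crops show the neck: the collar face is at about top (459.5,286.6) and scene (190,260), and the shoulder end is at top (495,293) and scene (146,269).

```bash
cat > h.py <<'E'
import cv2,numpy as np
from station import camera_info
C={n:camera_info(n) for n in("scene","top")}
def ray(n,u,v):
    c=C[n];d=np.linalg.inv(c["mtx"])@[u,v,1];d=c["T"][:3,:3]@[d[0],-d[1],-d[2]]
    return c["T"][:3,3],d/np.linalg.norm(d)
def plane(n,p,z):
    o,d=ray(n,*p);return o+d*(z-o[2])/d[2]
def tri(pt,ps):
    (a,d),(b,e)=ray("top",*pt),ray("scene",*ps)
    s=np.linalg.lstsq(np.c_[d,-e],b-a,rcond=None)[0];p,q=a+s[0]*d,b+s[1]*e
    return (p+q)/2,np.linalg.norm(p-q)
def pix(n,p):
    c=C[n];q=c["T"][:3,:3].T@(np.array(p)-c["T"][:3,3]);q=c["mtx"]@[q[0],-q[1],-q[2]];return q[:2]/q[2]
E
python3 - <<'E'
from h import *
np.set_printoptions(precision=4,suppress=True)
print("tab",tri((250,305),(374.8,161)), plane("top",(250,305),.096),plane("scene",(374.8,161),.096))
print("collar",tri((459.5,286.6),(190,260)),plane("top",(459.5,286.6),.093),plane("scene",(190,260),.093))
print("should",tri((495,293.2),(145.75,269)),plane("top",(495,293.2),.093),plane("scene",(145.75,269),.093))
t=cv2.imread("pics/top0.png").astype(int)
# tab top: brightest facet
for n,(x,y,w,h) in dict(top=(235,288,35,40),scene=(355,150,35,55)).items():
    i=cv2.imread(f"pics/{n}0.png")[y:y+h,x:x+w]; g=i.min(2); print(n,np.percentile(g,[50,80,90,95,99]))
    nn,l,s,c=cv2.connectedComponentsWithStats((g>165).astype(np.uint8))
    for k in range(1,nn):
        if s[k,4]>15:
            r=cv2.minAreaRect(np.argwhere(l==k)[:,::-1].astype(np.float32)); print(n,s[k,4],c[k]+[x,y],r[1],r[2])
# bottle rows per column by blueness
m=cv2.GaussianBlur((t[:,:,0]-t[:,:,2]).astype(np.float32),(5,1),0)
for u in (464,470,476,482,488,492,530,545,560,575,590):
    col=m[255:350,u];r=np.where(col>4)[0]+255
    print(u,r.min() if len(r) else None,r.max() if len(r) else None,len(r))
for n,(x,y,w,h) in dict(top=(425,260,40,45),scene=(185,230,40,50)).items():
    i=cv2.imread(f"pics/{n}0.png")[y:y+h,x:x+w].max(2)<45
    print("cap",n,np.argwhere(i).mean(0)[::-1]+[x,y],i.sum())
E
```

```text
tab (array([0.4808, 0.2633, 0.0904]), np.float64(0.0037271284704475526)) [0.4793 0.2611 0.096 ] [0.4858 0.2615 0.096 ]
collar (array([ 0.5162, -0.1101,  0.0892]), np.float64(0.004770496229740025)) [ 0.5152 -0.1116  0.093 ] [ 0.5199 -0.1079  0.093 ]
should (array([ 0.5037, -0.173 ,  0.096 ]), np.float64(0.0020411734486885046)) [ 0.5038 -0.1749  0.093 ] [ 0.5019 -0.1723  0.093 ]
top [125. 147. 182. 186. 190.]
top 162 [250.2531 300.8457] (12.0, 16.0) 90.0
top 51 [250.7843 316.0588] (11.180339813232422, 6.260990142822266) 26.56505012512207
scene [101.  113.  139.  173.8 180. ]
scene 49 [374.7347 159.551 ] (4.458963394165039, 10.975910186767578) 59.03623962402344
scene 69 [376.3768 183.7536] (6.516946315765381, 11.3189058303833) 59.036251068115234
464 None None 0
470 None None 0
476 None None 0
482 None None 0
488 None None 0
492 None None 0
530 None None 0
545 None None 0
560 None None 0
575 None None 0
590 None None 0
cap top [442.6917 283.0083] 120
cap scene [206.337  255.1388] 454
```

```bash
python3 - <<'E'
from h import *
np.set_printoptions(precision=4,suppress=True)
print("tab",tri((249.5,304.7),(374.7,159.6)), plane("top",(249.5,304.7),.096),plane("scene",(374.7,159.6),.096))
t=cv2.imread("pics/top0.png").astype(int);s=cv2.imread("pics/scene0.png").astype(int)
m=(t[:,:,2]-t[:,:,0])>25
lo=[(u,np.where(m[240:360,u])[0].max()+240.5) for u in range(450,545)]
hi=[(u,np.where(m[240:360,u])[0].min()+239.5) for u in range(459,520)]
for n,L in(("lo",lo),("hi",hi)):
    P=np.array([plane("top",p,.012) for p in L]);vx,vy,x0,y0=cv2.fitLine(P[:,:2].astype(np.float32),cv2.DIST_HUBER,0,.01,.01).ravel()
    vx,vy=(vx,vy) if vy>0 else(-vx,-vy)
    print(n,"theta",np.degrees(np.arctan2(-vx,vy)),"pt",x0,y0,P[0],P[-1])
g=cv2.imread("pics/top0.png");print(g[270:312:1,478].tolist())
E
```

```text
tab (array([0.4807, 0.2633, 0.094 ]), np.float64(0.002641657661979577)) [0.4798 0.262  0.096 ] [0.4828 0.2633 0.096 ]
lo theta -13.268945 pt 0.4435168 -0.19840825 [ 0.4639 -0.1096  0.012 ] [ 0.4218 -0.2869  0.012 ]
hi theta -13.735528 pt 0.5500457 -0.18699765 [ 0.564  -0.1301  0.012 ] [ 0.461  -0.2414  0.012 ]
[[126, 132, 137], [118, 129, 137], [107, 132, 151], [106, 139, 164], [106, 146, 171], [108, 147, 172], [105, 147, 171], [107, 144, 170], [101, 141, 164], [103, 139, 165], [106, 139, 164], [105, 132, 151], [106, 116, 125], [114, 116, 117], [119, 119, 118], [126, 126, 123], [127, 127, 126], [127, 127, 127], [129, 129, 127], [130, 132, 130], [135, 135, 134], [132, 132, 131], [128, 128, 127], [125, 124, 123], [120, 118, 119], [113, 116, 115], [108, 109, 107], [101, 103, 102], [94, 94, 95], [82, 85, 90], [69, 82, 91], [68, 88, 103], [65, 88, 103], [64, 86, 103], [64, 86, 104], [62, 84, 101], [63, 87, 104], [61, 85, 101], [66, 88, 105], [67, 93, 111], [87, 120, 143], [104, 141, 167]]
```

```bash
python3 -m creep '-0.2 0 0 0 7.1;-0.2 0 0 0 7.1;-0.2 0 0 0 7.1;-0.2 0 0 0 7.1;-0.2 0 0 0 7.1' 40; python3 -m creep '-0.2 0 0 0 7.1;-0.2 0 0 0 7.1;-0.2 0 0 0 7.1;-0.2 0 0 0 7.1;-0.2 0 0 0 4.5'; python3 -c "
from station import monitor as m
from scipy.spatial.transform import Rotation as R
s=m.observe();print(s['position'],R.from_quat(s['eef_rot']).as_matrix().round(3))"
```

```text
time_s: 0.52
position: [0.1826, 0.5973, 0.2305]
eef_rot: [0.445, 0.895, -0.001, 0.0]
contact_force: [0.7, -0.5, -0.7]
width: 0.0517
grip_force: 0.0
time_s: 0.93
position: [0.1826, 0.5973, 0.2305]
eef_rot: [0.68, 0.733, -0.001, 0.0]
contact_force: [-0.2, 0.1, 0.4]
width: 0.0513
grip_force: 0.0
[0.18263834 0.59730957 0.23052678] [[-0.075  0.997 -0.   ]
 [ 0.997  0.075 -0.001]
 [-0.001 -0.001 -1.   ]]
```

```bash
R='x'; python3 -m creep '-0.2 -0.0297 0.0227 0 0;-0.2 -0.0297 0.0227 0 0;-0.2 -0.0297 0.0227 0 0;-0.2 -0.0297 0.0227 0 0;-0.2 -0.0297 0.0227 0 0' >/dev/null; python3 -m creep '-0.2 -0.0297 0.0227 0 0;-0.2 -0.0297 0.0227 0 0;-0.2 -0.0297 0.0227 0 0;-0.2 -0.0297 0.0227 0 0;-0.2 -0.0297 0.0227 0 0' >/dev/null; python3 -m creep '-0.2 -0.0297 0.0227 0 0;-0.2 -0.0297 0.0227 0 0;-0.2 0 0 0 0;-0.2 0 0 0 0'
```

```text
time_s: 2.1
position: [0.4835, 0.2627, 0.2306]
eef_rot: [0.68, 0.734, -0.001, -0.0]
contact_force: [0.2, -0.4, 0.7]
width: 0.0512
grip_force: 0.0
```

```bash
python3 -m creep '-0.2 0 -0.0025 0.035 0;-0.2 0 0 0.035 0;-0.2 0 0 0.035 0;-0.2 0 0 0.030 0;-0.2 0 0 0.020 0'; python3 -m creep '-0.2 0 0 0.017 0;-0.2 0 0 0 0;-0.2 0 0 0 0'; python3 - <<'E'
from station import read_camera
import cv2,numpy as np
a=read_camera("top")[:,:,::-1];b=read_camera("scene")[:,:,::-1]
f=lambda i,x,y,w,h:cv2.resize(i[y:y+h,x:x+w],(400,300),interpolation=cv2.INTER_CUBIC)
cv2.imwrite("pics/g1.png",np.hstack([f(a,190,260,120,90),f(b,310,110,120,90)]))
E
```

```text
time_s: 2.52
position: [0.4771, 0.2644, 0.0723]
eef_rot: [0.678, 0.735, -0.002, -0.001]
contact_force: [-0.1, -0.1, -0.1]
width: 0.0513
grip_force: 0.0
time_s: 2.77
position: [0.4787, 0.2646, 0.0583]
eef_rot: [0.678, 0.735, -0.001, -0.001]
contact_force: [0.3, -0.1, 0.6]
width: 0.0517
grip_force: 0.0
```

View pics/g1.png

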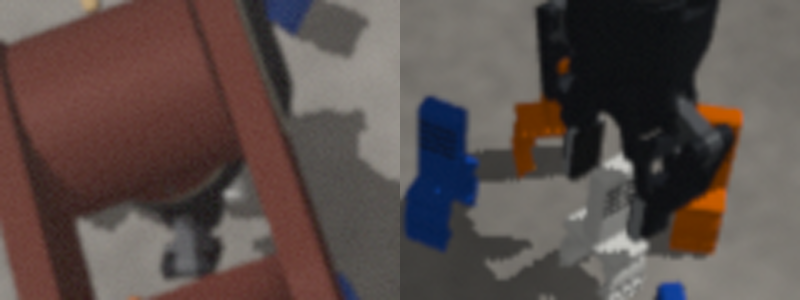

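The scene crop shows the white tab standing between the two open fingers at about crop (612,200). The top view is hidden by the arm. I'll close on it.

```bash
python3 -m creep '1 0 0 0 0;1 0 0 0 0;1 0 0 0 0;1 0 0 0 0;1 0 0 0 0' 80;python3 -m creep '1 0 0 0 0;1 0 0 0 0;1 0 0 0 0'
```

```text
time_s: 3.28
position: [0.4812, 0.2643, 0.0606]
eef_rot: [0.678, 0.735, 0.001, 0.0]
contact_force: [0.1, -0.5, 5.9]
width: 0.0134
grip_force: 78.2
time_s: 3.53
position: [0.4813, 0.2643, 0.0606]
eef_rot: [0.678, 0.735, 0.001, 0.0]
contact_force: [-1.1, -0.5, 6.9]
width: 0.0131
grip_force: 78.4
```

```bash
python3 -m creep '1 0 0 -0.015 0;1 0 0 -0.035 0;1 0 0 -0.040 0;1 0 0 -0.040 0;1 0 0 -0.035 0'; python3 -m creep '1 0 0 -0.015 6;1 0 0 0 6;1 0 0 0 6.1;1 0 0 0 0;1 0 0 0 0'; python3 -c "
from station import monitor as m
from scipy.spatial.transform import Rotation as R
s=m.observe();print(s['position'],R.from_quat(s['eef_rot']).as_matrix().round(3))"
```

```text
time_s: 3.95
position: [0.4802, 0.2639, 0.2262]
eef_rot: [0.678, 0.735, 0.0, 0.0]
contact_force: [1.4, 0.3, 1.1]
width: 0.0132
grip_force: 77.9
time_s: 4.37
position: [0.48, 0.2638, 0.2385]
eef_rot: [0.785, 0.62, -0.001, -0.0]
contact_force: [0.1, -0.7, -0.2]
width: 0.0132
grip_force: 77.8
[0.48000299 0.26384053 0.23852621] [[ 0.231  0.973 -0.001]
 [ 0.973 -0.231 -0.   ]
 [-0.001 -0.001 -1.   ]]
```

```bash
python3 -m creep '1 -0.0150 0.0047 0 0;1 -0.0326 0.0102 0 0;1 -0.0326 0.0102 0 0;1 -0.0326 0.0102 0 0;1 -0.0326 0.0102 0 0' >/dev/null;python3 -m creep '1 -0.0326 0.0102 0 0;1 -0.0326 0.0102 0 0;1 -0.0326 0.0102 0 0;1 -0.0326 0.0102 0 0;1 -0.0326 0.0102 0 0' >/dev/null;python3 -m creep '1 -0.0326 0.0102 0 0;1 -0.0326 0.0102 0 0;1 -0.0171 0.0050 0 0;1 0 0 0 0;1 0 0 0 0'; python3 - <<'E'
from station import read_camera,monitor as m
import cv2,numpy as np
s=m.observe();print(s['position'],s['eef_rot'],s['contact_force'])
from h import pix
seat=s['position']-[0,0,.0426]
for n in("top","scene"): print(n,pix(n,seat))
a=read_camera("top")[:,:,::-1];b=read_camera("scene")[:,:,::-1]
cv2.imwrite("pics/n_top.png",a);cv2.imwrite("pics/n_scene.png",b)
f=lambda i,x,y,w,h:cv2.resize(i[y:y+h,x:x+w],(400,300),interpolation=cv2.INTER_CUBIC)
cv2.imwrite("pics/n1.png",np.hstack([f(a,400,220,160,120),f(b,90,170,160,120)]))
E
```

```text
time_s: 5.62
position: [0.5072, -0.1449, 0.2384]
eef_rot: [0.785, 0.619, -0.0, -0.001]
contact_force: [-0.6, -0.3, -0.4]
width: 0.0133
grip_force: 77.9
[ 0.50721685 -0.14485401  0.23840172] [ 7.85456995e-01  6.18915476e-01 -2.23044908e-04 -9.45112966e-04] [-0.64558923 -0.2864523  -0.43858309]
top [493.94641316 284.13760019]
scene [142.90483715 224.76421163]
```

View pics/n1.png

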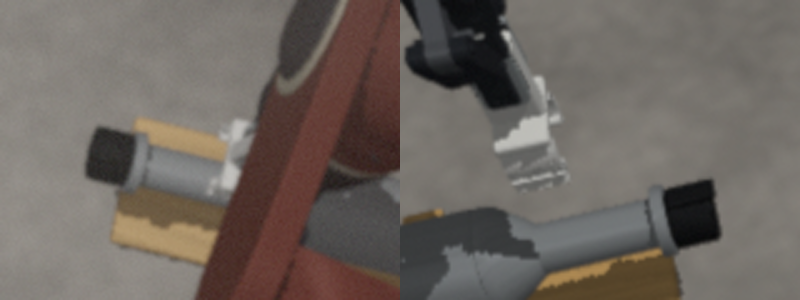

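The scene crop shows the clip held upright above the neck, at crop (530,150) against the neck at (590,240). In the top crop the clip's cap-side end shows at about (232,158), and the arm hides the rest. I'll go down to just above the neck and compare sideways there.

```bash
python3 -m creep '1 0 0.002 0.015 0;1 0 0 0.025 0;1 0 0 0.015 0;1 0 0 0.005 0;1 0 0 0 0'; python3 - <<'E'
from station import read_camera,monitor as m
import cv2,numpy as np
from h import pix
s=m.observe();p=s['position'];print(p,s['contact_force'],[p[0]*.972-p[1]*.233, p[0]*.233+p[1]*.972])
a=read_camera("top")[:,:,::-1];b=read_camera("scene")[:,:,::-1]
X=np.array([.972,-.233,0]);Y=np.array([.233,.972,0])
for x in(-.023,.023):
  for z in (-.0606,-.0606+.041): print(x,z,(pix("top",p+x*X+.014*Y+[0,0,z])-[430,255])*8)
f=lambda i,x,y,w,h,k:cv2.resize(i[y:y+h,x:x+w],(w*k,h*k),interpolation=cv2.INTER_CUBIC)
cv2.imwrite("pics/n2.png",np.vstack([f(a,430,255,80,60,8)[:,:640],f(b,90,215,160,30,4)]))
E
```

```text
time_s: 6.13
position: [0.5086, -0.1432, 0.1774]
eef_rot: [0.785, 0.62, -0.001, -0.002]
contact_force: [-1.1, -0.9, -0.6]
width: 0.0132
grip_force: 77.9
[ 0.50857543 -0.14318545  0.17737829] [-1.12333646 -0.91061841 -0.56064956] [np.float64(0.5276975260034971), np.float64(-0.02067818011770875)]
-0.023 -0.0606 [321.65751183 357.66872532]
-0.023 -0.0196 [367.87776106 338.54015467]
0.023 -0.0606 [362.69560326 154.67647351]
0.023 -0.0196 [410.09612523 127.96682766]
```

View pics/n2.png

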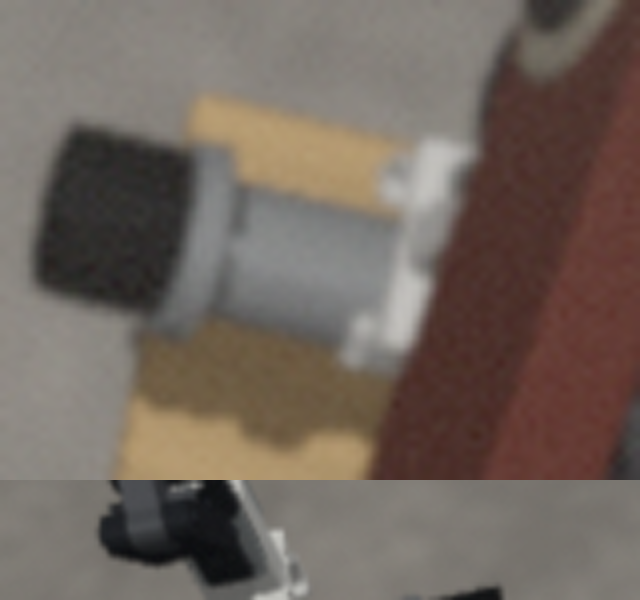

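The top crop shows both feet astride the neck, with outer corners at (385,160) and (345,365) and the neck midline on the midpoint to within about 0.5 mm. About 24 mm is left to the collar. I'll start the push slowly.

```bash
python3 -m creep '1 0 0.0005 0.006 0;1 0 0 0.006 0;1 0 0 0.005 0;1 0 0 0.003 0;1 0 0 0 0' 110; python3 -m creep '1 0 0 0.003 0;1 0 0 0.003 0;1 0 0 0 0'; python3 -m creep '1 0 0 0.003 0;1 0 0 0.003 0;1 0 0 0 0'
```

```text
time_s: 6.65
position: [0.5095, -0.1447, 0.1582]
eef_rot: [0.785, 0.619, -0.0, -0.001]
contact_force: [-0.1, 0.0, -1.1]
width: 0.0125
grip_force: 108.3
time_s: 6.9
position: [0.5097, -0.1449, 0.1528]
eef_rot: [0.785, 0.619, -0.0, -0.001]
contact_force: [0.3, -0.5, 0.7]
width: 0.0127
grip_force: 109.0
time_s: 7.15
position: [0.5095, -0.1448, 0.1468]
eef_rot: [0.785, 0.619, -0.001, -0.001]
contact_force: [-2.9, 0.8, 2.4]
width: 0.0125
grip_force: 109.3
```

```bash
python3 -m creep '1 0 -0.0008 0.002 0;1 0 0 0.002 0;1 0 0 0 0'; python3 -m creep '1 0 0 0.002 0;1 0 0 0.002 0;1 0 0 0 0';python3 -m creep '1 0 0 0.002 0;1 0 0 0 0'
```

```text
time_s: 7.4
position: [0.5092, -0.1448, 0.1432]
eef_rot: [0.785, 0.619, -0.0, -0.0]
contact_force: [-3.1, 0.3, 4.5]
width: 0.0128
grip_force: 109.5
time_s: 7.65
position: [0.5093, -0.1448, 0.1395]
eef_rot: [0.785, 0.619, -0.0, 0.0]
contact_force: [-4.4, 1.1, 5.4]
width: 0.013
grip_force: 109.7
time_s: 7.82
position: [0.5093, -0.1448, 0.1378]
eef_rot: [0.785, 0.619, -0.0, 0.0]
contact_force: [-3.3, 0.1, 6.0]
width: 0.0129
grip_force: 109.8
```

```bash
python3 -m creep '1 0 -0.001 0 0;1 0 0 0 0'; python3 -m creep '1 0 -0.0005 0.002 0;1 0 0 0.001 0;1 0 0 0 0';python3 -m creep '1 0 0 0.0015 0;1 0 0 0.0015 0;1 0 0 0 0'
```

```text
time_s: 7.98
position: [0.509, -0.1448, 0.1384]
eef_rot: [0.785, 0.619, 0.001, 0.001]
contact_force: [-3.4, -0.2, 6.2]
width: 0.0128
grip_force: 109.9
time_s: 8.23
position: [0.5089, -0.1448, 0.1357]
eef_rot: [0.785, 0.619, 0.001, 0.001]
contact_force: [-3.1, 0.8, 7.2]
width: 0.0125
grip_force: 109.9
time_s: 8.48
position: [0.509, -0.1448, 0.1329]
eef_rot: [0.785, 0.619, 0.001, 0.001]
contact_force: [-2.5, 1.0, 8.4]
width: 0.0127
grip_force: 110.0
```

```bash
python3 -m creep '1 0 -0.001 0.001 0;1 0 0 0.001 0'; python3 -m creep '1 0 0 0.001 0;1 0 0 0.001 0';python3 -m creep '1 0 0 0.001 0;1 0 0 0 0'
```

```text
time_s: 8.65
position: [0.5087, -0.1448, 0.1317]
eef_rot: [0.785, 0.619, 0.001, 0.002]
contact_force: [-2.7, 0.8, 9.8]
width: 0.0127
grip_force: 110.4
time_s: 8.82
position: [0.5087, -0.1448, 0.1299]
eef_rot: [0.785, 0.619, 0.001, 0.002]
contact_force: [-2.0, 0.8, 10.5]
width: 0.0125
grip_force: 110.4
time_s: 8.98
position: [0.5087, -0.1448, 0.1288]
eef_rot: [0.785, 0.619, 0.001, 0.002]
contact_force: [-2.6, 0.8, 10.5]
width: 0.0129
grip_force: 110.4
```

```bash
python3 -m creep '1 0 -0.0005 0.001 0' | grep -E "posi|contact"; python3 -m creep '1 0 0 0.001 0'| grep -E "posi|contact"
```

```text
position: [0.5086, -0.1449, 0.1282]
contact_force: [-1.5, 1.1, 11.0]
position: [0.5087, -0.1449, 0.1273]
contact_force: [-2.8, 0.0, 11.5]
```

```bash
python3 -m creep '1 0 0 0.001 0' | grep -E "posi|contact"
```

```text
position: [0.5086, -0.1449, 0.1264]
contact_force: [-2.1, 0.8, 11.8]
```

```bash
python3 -m creep '1 0 0 0.001 0' | grep -E "posi|contact"
```

```text
position: [0.5087, -0.1449, 0.1254]
contact_force: [-3.0, 1.0, 12.8]
```

```bash
python3 -m creep '1 0 0 0.001 0' | grep -E "posi|contact"
```

```text
position: [0.5087, -0.145, 0.1245]
contact_force: [-2.3, 1.0, 11.7]
```

```bash
python3 -m creep '1 0 0 0.001 0' | grep -E "posi|contact"
```

```text
position: [0.5087, -0.145, 0.1235]
contact_force: [-2.6, 1.3, 11.2]
```

```bash
python3 -m creep '1 0 0 0.0005 0' | grep -E "posi|contact"
```

```text
position: [0.5086, -0.145, 0.1228]
contact_force: [-2.3, 0.4, 11.5]
```

```bash
python3 -m creep '1 0 0 0.0005 0' | grep -E "posi|contact"
```

```text
position: [0.5086, -0.145, 0.122]
contact_force: [-1.4, -0.3, 5.7]
```

```bash
python3 -m creep '1 0 0 0.0005 0' | grep -E "posi|contact"
```

```text
position: [0.5083, -0.1448, 0.1206]
contact_force: [0.5, 0.5, 6.4]
```

Force fell from 11.5 to 5.7 N, so it clicked. I'll ease off.

```bash
python3 -m creep '1 0 0 -0.002 0;1 0 0 -0.003 0;1 0 0 -0.003 0;1 0 0 0 0'| grep -E "posi|contact";  python3 -m creep '1 0 0 -0.002 0;1 0 0 -0.002 0;1 0 0 0 0;1 0 0 0 0'; python3 - <<'E'
from station import read_camera
import cv2,numpy as np
a=read_camera("top")[:,:,::-1];b=read_camera("scene")[:,:,::-1]
f=lambda i,x,y,w,h,k:cv2.resize(i[y:y+h,x:x+w],(w*k,h*k),interpolation=cv2.INTER_CUBIC)
cv2.imwrite("pics/n3.png",np.hstack([f(a,430,250,80,80,5),f(b,140,200,80,80,5)]))
E
```

```text
position: [0.5078, -0.1446, 0.1281]
contact_force: [4.7, -2.3, 2.6]
time_s: 10.4
position: [0.5074, -0.1445, 0.131]
eef_rot: [0.785, 0.619, 0.001, 0.001]
contact_force: [5.1, -2.1, 1.0]
width: 0.0129
grip_force: 108.9
```

View pics/n3.png

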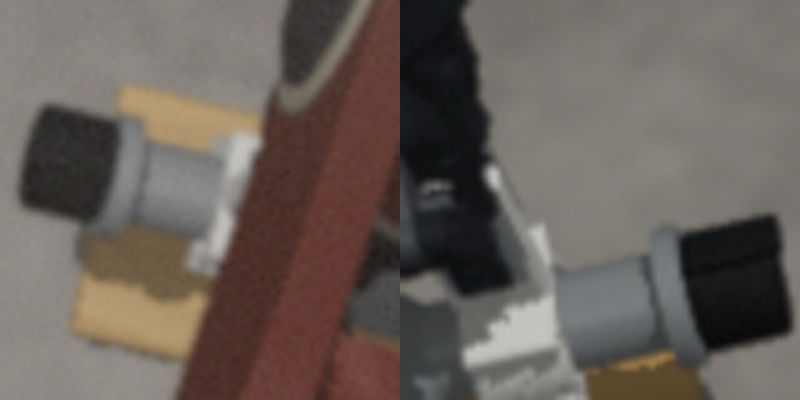

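The views show the clip snapped on over the neck. The clip's end is at scene crop (560,320) and the collar face at (655,310), so about 28 mm is left. I overcorrected sideways, so I'll relax that before sliding.

```bash
python3 -m creep '1 0 0.001 -0.001 0;1 0 0.001 0 0;1 0 0 0 0;1 0 0 0 0;1 0 0 0 0'
```

```text
time_s: 10.92
position: [0.508, -0.1445, 0.1314]
eef_rot: [0.785, 0.619, -0.0, -0.0]
contact_force: [1.6, -2.0, 1.2]
width: 0.0127
grip_force: 109.0
```

```bash
python3 -m creep '1 0 0.001 0 0;1 0 0 0 0;1 0 0 0 0'; python3 -m creep '1 0.002 0 0 0;1 0.002 0 0 0;1 0.002 0 0 0;1 0.002 0 0 0;1 0 0 0 0'
```

```text
time_s: 11.17
position: [0.5084, -0.1446, 0.1312]
eef_rot: [0.785, 0.619, -0.001, -0.001]
contact_force: [0.1, -2.0, 1.3]
width: 0.0128
grip_force: 109.0
time_s: 11.58
position: [0.5109, -0.1363, 0.1316]
eef_rot: [0.785, 0.619, -0.0, -0.001]
contact_force: [-2.6, -3.1, 1.1]
width: 0.013
grip_force: 108.9
```

```bash
python3 -m creep '1 0.002 0 0 0;1 0.002 0 0 0;1 0.002 0 0 0;1 0.002 0 0 0;1 0 0 0 0'| grep -E "posi|contact"; python3 -m creep '1 0.001 0 0 0;1 0.001 0 0 0;1 0.001 0 0 0;1 0.001 0 0 0;1 0 0 0 0'| grep -E "posi|contact"
```

```text
position: [0.5129, -0.1286, 0.1316]
contact_force: [-1.7, -1.9, 0.7]
position: [0.5139, -0.1251, 0.1317]
contact_force: [-2.6, -1.5, 0.6]
```

```bash
python3 -m creep '1 0.001 0 0 0;1 0.001 0 0 0;1 0 0 0 0'| grep -E "posi|contact"
```

```text
position: [0.5144, -0.1231, 0.1318]
contact_force: [-3.1, -2.4, 0.6]
```

```bash
python3 -m creep '1 0.001 0 0 0;1 0.001 0 0 0;1 0 0 0 0'| grep -E "posi|contact"
```

```text
position: [0.5149, -0.1212, 0.1317]
contact_force: [-3.4, -1.5, 0.5]
```

```bash
python3 -m creep '1 0.001 -0.0005 0 0;1 0.001 -0.0005 0 0;1 0 0 0 0'| grep -E "posi|contact"
```

```text
position: [0.5149, -0.1191, 0.1321]
contact_force: [-1.3, -2.3, 1.4]
```

```bash
python3 -m creep '1 0.001 0 0 0;1 0.001 0 0 0;1 0 0 0 0'| grep -E "posi|contact"
```

```text
position: [0.5153, -0.1172, 0.1321]
contact_force: [0.1, -2.6, 0.4]
```

```bash
python3 -m creep '1 0.001 0 0 0;1 0.001 0 0 0;1 0 0 0 0'| grep -E "posi|contact"
```

```text
position: [0.5156, -0.1158, 0.132]
contact_force: [-1.0, -5.2, 0.6]
```

```bash
python3 -m creep '1 0.001 0 0 0;1 0 0 0 0'| grep -E "posi|contact"
```

```text
position: [0.5156, -0.1157, 0.1321]
contact_force: [-2.5, -6.9, 0.6]
```

```bash
python3 -m creep '1 0.001 0 0 0;1 0 0 0 0'| grep -E "posi|contact"
```

```text
position: [0.5157, -0.1156, 0.1321]
contact_force: [-2.0, -10.8, 0.3]
```

Force climbs without motion, so the clip is against the collar. I'll relax and let go.

```bash
python3 -m creep '1 -0.001 0 0 0;1 -0.001 0 0 0;1 0 0 0 0'| grep -E "posi|contact"; python3 -m creep '0.4 0 0 0 0;0.1 0 0 0 0;-0.2 0 0 0 0;-0.2 0 0 0 0;-0.2 0 0 0 0' 20;
```

```text
position: [0.5155, -0.1158, 0.132]
contact_force: [-1.0, -4.8, 1.5]
time_s: 14.67
position: [0.5153, -0.1148, 0.1317]
eef_rot: [0.785, 0.619, 0.0, -0.0]
contact_force: [-0.8, -0.1, -0.0]
width: 0.0511
grip_force: 0.0
```

```bash
python3 -m creep '-0.2 0 0 -0.01 0;-0.2 0 0 -0.02 0;-0.2 0 0 -0.03 0;-0.2 0 0 -0.04 0;-0.2 0 0 -0.04 0'|grep -E "posi|contact"; python3 -m creep '-0.2 0.03 -0.01 -0.02 0;-0.2 -0.04 0 0 0;-0.2 -0.04 0 0 0;-0.2 -0.04 0 0 0;-0.2 -0.04 0 0 0'; python3 -m creep '-0.2 -0.04 0 0 0;-0.2 0 0 0 0;-0.2 0 0 0 0'; python3 - <<'E'
from station import read_camera
import cv2,numpy as np
a=read_camera("top")[:,:,::-1];b=read_camera("scene")[:,:,::-1]
f=lambda i,x,y,w,h,k:cv2.resize(i[y:y+h,x:x+w],(w*k,h*k),interpolation=cv2.INTER_CUBIC)
cv2.imwrite("pics/n4.png",np.hstack([f(a,430,250,80,80,5),f(b,140,200,80,80,5)]))
E
```

```text
position: [0.5146, -0.1149, 0.2731]
contact_force: [0.1, -0.6, -0.7]
time_s: 15.5
position: [0.4752, -0.2399, 0.2933]
eef_rot: [0.784, 0.62, 0.0, 0.001]
contact_force: [0.3, 0.6, -0.1]
width: 0.0513
grip_force: 0.0
time_s: 15.75
position: [0.4653, -0.2798, 0.2924]
eef_rot: [0.786, 0.618, 0.0, -0.0]
contact_force: [0.4, 0.3, -0.2]
width: 0.0512
grip_force: 0.0
```

View pics/n4.png

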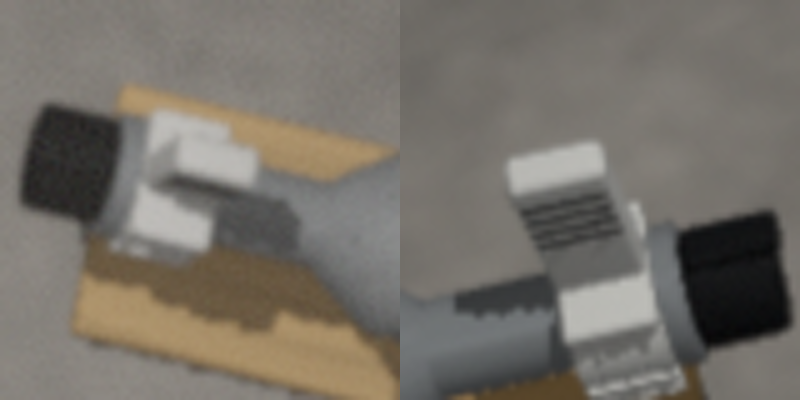

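The clip sits flush against the collar with its tab up and the gripper clear. The tab top is at top crop (217,158) and scene crop (555,168). I'll check its height and tilt, then hand in.

```bash
python3 - <<'E'
from h import *
for t,s in (((217,160),(557,168)),):
    p,e=tri((429.5+t[0]/5,249.5+t[1]/5),(139.5+(s[0]-400)/5,199.5+s[1]/5)); print("tab top",p,e,"bottle x",p[0]*.972-p[1]*.233-.528,"y",p[0]*.233+p[1]*.972+.0195)
E
```

```text
tab top [ 0.51518588 -0.11722158  0.16653276] 0.0012923129871087742 bottle x 7.330417303852421e-05 y 0.02559893811843895
```

```bash
python3 -c "
from station import env
print(env.job_done())"
```

```text
the job is handed in; nothing more can be done
None
```

I snapped the white clip onto the neck, slid it against the collar, let go with its tab upright and handed the job in at about 16 s; no verdict was returned, but the last pictures and forces looked right.

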